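Hold the chip trap's inspection flap at the index arm

TASK

Unlatch the chip trap on the turning bench: press its sprung knob down, turn it clockwise to its stop and let it spring up again. Then lift the hinged flap by its handle bar until the plate is parallel to the steel index arm set at its side, and finish while still holding it there, for the inspection. Leave the index arm as it is set and do not disturb the other things on the bench.

Things in the scene. Friction and masses are not known exactly. Their poses are not given: they have to be found in the camera images.
- trap: chip trap: grey steel box 200 (x) x 300 (y) x 110 mm high, fixed to the bench; origin at the centre of its underside; x from its front (nearest the robot, under the flap's free edge) to its back (hinge side, hose), y to its left, z up. Its top carries the flap (middle and right), the latch knob (left) and the index arm (right side)
- knob_grip (a point): grip point of the latch knob, a black bar grip 44 mm long, 12 mm thick, 42 mm high (21 to 63 mm above the trap's top); the point is on its vertical turning axis, 48 mm above the trap's top while up. At the start the bar lies along the trap's x, so it is pinched along the trap's y. Its frame turns with it
- tongue_tip (a point): tip of the flat steel tongue under the knob's bar: 13 mm wide, reaching 58 mm from the axis, its top 21 mm above the trap's top; it turns with the knob. At the start it points to the trap's -y, over the flap's left edge, and keeps the flap shut (some 7 to 10 degrees of play); turned to the stop it points to the front, off the flap
- press (a joint): push-down travel of the knob in m: 0 up, 0.008 fully down. Spring: 3.2 N at the start of travel, 6.4 N fully down. Unless pressed at least 0.005 the knob turns no more than 0.15 rad; part way round it cannot come up; at the end of its turn it springs up when let go and is locked there
- knob (a joint): turn of the knob in rad: 0 latched, grows clockwise seen from above, end stop at 1.22 (70 degrees); beyond about 1.08 it can spring up again. Turning it takes about 0.03 N m
- flap_bar (a point): middle of the flap's handle: round steel bar 12 mm thick, along the trap's y, 84 mm free between two posts, 35 mm ahead of the flap's free edge, 190 mm from the hinge axis along the flap and 25 mm above the flap's mid-plane. Shut: 138 mm above the bench, 30 mm ahead of the trap's front. Its frame turns with the flap: x along the flap to the hinge, y along the bar, z out of the top face
- flap_hinge (a point): point on the flap's hinge axis (along the trap's y), in line with the middle of the bar, 113 mm above the bench; its axes are the trap's
- flap (a joint): opening angle of the flap in rad: 0 shut (level), grows as the bar rises and swings back towards the hinge side, stop at 1.5. Free hinge: the flap falls shut when let go; carrying it by the bar takes 1.5 to 3 N
- flap_panel: the flap with its handle: aluminium plate 155 mm (from the hinge) x 160 mm, 6 mm thick, about 0.42 kg; origin on the hinge axis, axes as the bar's
- index (a joint): set angle of the index arm in rad, 0.6 to 1.05, different each time: the flap angle that is wanted. Same axis, zero and sense as flap, so the flap is at the mark when flap equals index. Stiff; to stay as set
- index_tip (a point): tip of the index arm: flat steel arm 118 mm long, 10 mm high, with a round black clamp knob 18 mm across near its tip, turning on the hinge axis at the right (-y) side of the flap beside a thin steel arc. It is parallel to the flap's plate when the flap is at the mark. x from the tip to the hinge
- gouge_mid (a point): bystander: turning gouge, dark wooden handle 150 mm long and 30 mm thick, steel blade 130 mm, lying in front of the chip trap; this point: handle-blade joint. Loose, to be left alone
- skew_mid (a point): bystander: turning chisel, handle 150 mm, blade 120 mm, lying on the bench; this point: handle-blade joint. Loose, to be left alone
- offcut_mid (a point): bystander: wooden offcut 45 x 30 x 22 mm, lying on the chip trap's top behind the knob; this point: centre. Loose, to be left alone
- mallet_mid (a point): bystander: wooden mallet, round head 76 mm thick, 110 mm long, handle 170 mm; this point: centre of its head. Loose, to be left alone
- bowl_mid (a point): bystander: turned wooden bowl, 110 mm across, 45 mm high; this point: centre, half-way up. Loose, to be left alone
- wax_mid (a point): bystander: wax jar, 64 mm across, 60 mm high; this point: centre, half-way up. Loose, to be left alone
- blank_mid (a point): bystander: square wooden blank 120 x 32 x 32 mm; this point: centre. Loose, to be left alone

How it is judged:
On the way, in this order (a step that is already met when the one before it is completed fails the run):
1. the latch knob is pressed down (5 mm or more) (value of joint press above 0.005 m), for 0.05 s.
2. the knob has been turned clockwise to its stop and has sprung up again, with the flap still shut (value of joint knob above 1.03 rad and value of joint press below 0.002 m and value of joint flap below 0.15 rad), for 0.1 s.
3. the flap is lifted to the index arm (angle between the x axis of flap_bar and the x axis of index_tip, either way round below 0.07 rad and contact force between the fingers and flap_panel above 0.7 N), for 0.2 s.
At the end, for the whole second after the job is handed in: the flap's plate is parallel to the index arm within 0.07 rad (4 degrees) and still, carried by the robot's fingers (contact force over 0.7 N); the knob is at its turned stop (over 1.03 rad) and up; the index arm's tip has moved less than 8 mm (all of step 3 and velocity of joint flap between -0.06 and 0.06 rad/s and value of joint knob above 1.03 rad and value of joint press below 0.003 m and distance of index_tip from where it was at the start of the episode below 0.008 m); the arm keeps its last pose, push and grip.
It fails at once if a bystander on the bench or on the trap is displaced by more than 40 mm (distance of any of gouge_mid, skew_mid, offcut_mid, mallet_mid, bowl_mid, wax_mid, blank_mid from where it was at the start of the episode above 0.04 m).
It fails at once if the index arm is pushed off its setting (tip moved 10 mm) (distance of index_tip from where it was at the start of the episode above 0.01 m).
It also fails if it takes over 48 s, if anything falls off the work surface, if the arm or the gripper's body presses on something with over 40 N, if the wrist force passes 120 N, or if a joint passes its speed limit or range.

ROBOT

A 7-joint arm with a two-finger parallel gripper is mounted at the origin on the work surface. World frame = base frame: x ahead of the robot, y to its left, z up, the work surface at z = 0. Lengths are in m, angles in rad, forces in N, time in s.
With the tool pointing down it reaches from about 0.425 to 0.925 m from the base axis. Payload 6.8 kg.
Tool frame: the origin (TCP) lies on the centre line of the jaws, within the pads' length; the fingertips stand 11 mm ahead of it and the grasp point (between the pads) lies 8 mm behind it; z points along the fingers, y is the direction in which the jaws open and shut (so a half turn about z gives the same grasp; the last joint's range is limited). The gripper opens to 85 mm and grips with 20 to 120 N. Pads are 22 mm wide; open, the fingers measure 114 mm over their backs; the gripper's body (76 mm by 85 mm) begins 54 mm behind the grasp point. The pads swing forward as they close: fully open they stand 13 mm farther back than shut.
Start: joints at [-1.297, 0.477, 0.022, 1.555, -0.011, 1.109, -0.083], TCP at [0.251, 0.626, 0.242] pointing down, gripper open.
Joint ranges: [-2.96, 2.96], [-0.34, 2.1], [-1.41, 1.46], [0.24, 2.44], [-1.37, 4.51], [0.17, 1.92], [-2.96, 2.96]. Speed limits (rad/s): [2.39, 2.39, 3.14, 3.14, 3.14, 3.14, 3.14].

INTERFACE

Orientations are given as a rotation vector (axis times angle).
In Python, from bench import r gives the robot as it stands.
- The arm moves only by the tool send_rows, never from a script. Its argument "deltas" is a list of rows, each a list of 7 numbers: the opening, from 0 (shut) to 1 (fully open), then the shift along the tool's x, y, z as a fraction of full scale, then the turn, a rotation vector about the tool's x, y, z as a fraction of full scale. In form: [[hand, x, y, z, ax, ay, az], ...]. A call has 1 to 20 rows; each row is the pose to reach, as a shift and turn from the pose commanded when the call began, along the tool's axes at that moment, turning the shorter way round; what a row does not reach only later rows make up. Full scale, the value 1, is 150 mm for a shift and 180 degrees for a turn. A row lasts 1/12 s, in which the tool goes at most 41.7 mm and 7.16 degrees, less where a joint would pass 70% of its speed; a pose out of reach is approached as far as the arm can. A call with a number of a shift or a turn outside -1 to 1 is refused whole. A call with a gripper value outside its range is refused whole. The fingers move at their own pace and stop on an object; "squeeze" is the grip in N (left out, the last holds). Time passes only in rows, so rows that repeat a pose let the fingers close. It gives the time, the measured TCP pose, the force and the opening at its end, in the units of the state.
- r.get_obs(): the state, without advancing time (a new reading comes with each control period).
- r.grab_frame(name): name is "scene" or "side" or "wrist"; returns a dict with "pixels" (400x640x3 uint8, red, green, blue), "camera_matrix" (3x3 intrinsics, pixels), "rvec" (rotation vector, rad) and "tvec" (3), from world to camera coordinates, as OpenCV has them. Camera axes: x right, y down, z forward; pixel columns grow to the right and rows downward; lengths in m; the calibration is good to about 2 mm. A picture is of the moment at which its call begins. There is no depth.
- r.hand_in(): hands the job in, once; it reports no verdict.
The state is a dict: "clock": time; "joints": joint angles; "qvel": joint speeds; "tau": joint torques, N m; "tcp_pos": TCP position; "orientation": TCP orientation; "contact_force": force on the tool from outside, world axes, zero at the start; "moment": the same for the moment, N m; "grip_width": finger opening in m.
Only numpy, scipy, OpenCV 4.12 (cv2) and the standard library are available. Lean on these libraries where they do the work, as an engineer would, in place of code of your own. Each camera call takes 0.05 s, during which the arm holds its last target. There are 200 camera calls.

## Working session

There is one attempt and no reset: what is moved stays moved. The work goes in short steps, Python scripts to look and compute and a tool call to move; the robot and the scene stay as the last step left them, time stands still between calls to the robot, and variables do not carry over. Pictures are saved under pics/ and viewed, about 8 in all and at most 12, crops included, and the job is handed in when it is done.

Besides the shell and the picture viewer there is one more tool, called by a JSON object that holds its "fn" and its "kwargs". send_rows: Moves the arm, as the interface text tells. Shift numbers are shares of 150 mm and turn numbers shares of 180 degrees, none past 1 either way. Its arguments: {"type":"object","properties":{"deltas":{"type":"array","items":{"type":"array","items":{"type":"number"}}},"squeeze":{"type":"number"}},"required":["deltas"]}

```bash
mkdir -p pics
cat > h.py <<'E'
import numpy as np, cv2, pickle
from scipy.spatial.transform import Rotation as R
from bench import r
def grab(n,tag):
    f=r.grab_frame(n); cv2.imwrite(f'pics/{tag}.png',f['pixels'][:,:,::-1]); pickle.dump(f,open(f'pics/{tag}.pkl','wb')); return f
def load(tag): return pickle.load(open(f'pics/{tag}.pkl','rb'))
def cam(f):
    M=R.from_rotvec(np.ravel(f['rvec'])).as_matrix(); t=np.ravel(f['tvec']); return np.array(f['camera_matrix']),M,t
def ray(f,uv):
    K,M,t=cam(f); d=M.T@np.linalg.inv(K)@np.array([uv[0],uv[1],1.]); return -M.T@t,d/np.linalg.norm(d)
def onz(f,uv,z):
    o,d=ray(f,uv); return o+d*(z-o[2])/d[2]
def tri(*fu):
    A=0;b=0
    for f,uv in fu:
        o,d=ray(f,uv);P=np.eye(3)-np.outer(d,d);A=A+P;b=b+P@o
    p=np.linalg.solve(A,b)
    return p,[np.linalg.norm(np.cross(p-ray(f,u)[0],ray(f,u)[1])) for f,u in fu]
def proj(f,p):
    K,M,t=cam(f); q=(M@np.atleast_2d(p).T).T+t; q=q@K.T; return q[:,:2]/q[:,2:]
E
python3 -c "
from h import *
for n in ['scene','side','wrist']:
    f=grab(n,n+'0'); K,M,t=cam(f); print(n,(-M.T@t).round(3),M[2].round(2),K[0,0])
print(r.get_obs())"
```

```text
scene [1.25  0.661 0.821] [-0.58 -0.56 -0.6 ] 448.64863116202247
side [ 0.454 -0.748  0.793] [ 0.1   0.74 -0.67] 407.8106781231301
wrist [0.184 0.652 0.374] [ 0.26 -0.11 -0.96] 301.55211915266096
{'clock': 0.15, 'joints': array([-1.29710222,  0.47761421,  0.0223436 ,  1.55618752, -0.01148159,
        1.10931224, -0.08307365]), 'qvel': array([ 0.00047902, -0.00245075,  0.0012925 , -0.00319206,  0.00164994,
       -0.00071907,  0.00138983]), 'tau': array([ 1.84954442e-03, -5.96924901e+01,  1.61004636e+00, -2.81492972e+01,
        1.27440455e-02,  6.47898720e-03, -5.91366870e-06]), 'tcp_pos': array([0.25134219, 0.62599743, 0.24156188]), 'orientation': array([-5.95970182e-01, -3.08438899e+00,  2.17486919e-03]), 'contact_force': array([-0.04998032,  0.00371704,  0.19739191]), 'moment': array([-0.00829989, -0.08034608, -0.02312398]), 'grip_width': 0.08554360467597087}
```

View pics/scene0.png

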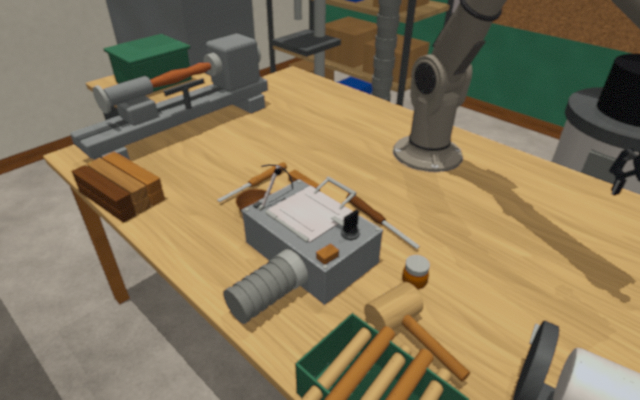

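View pics/side0.png

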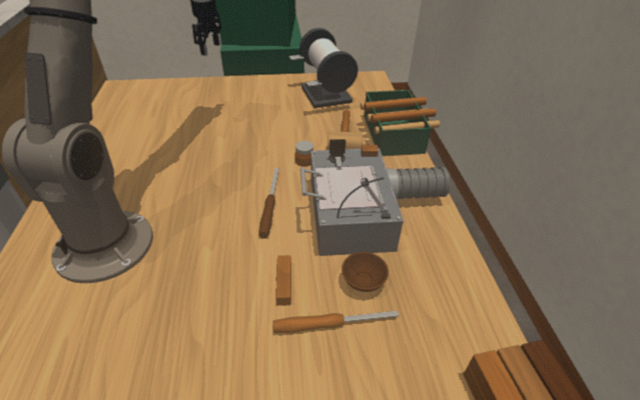

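Scene view: trap around (312,235), knob (350,222), bar (337,187). Side view: trap (355,200), knob (338,147), bar (304,182), index arm (365,185). Next I take enlarged crops of both views.

```bash
python3 -c "
from h import *
a=cv2.imread('pics/scene0.png')[155:305,230:430]; b=cv2.imread('pics/side0.png')[125:275,270:470]
cv2.imwrite('pics/sc.png',cv2.resize(a,None,fx=4,fy=4,interpolation=2)); cv2.imwrite('pics/sd.png',cv2.resize(b,None,fx=4,fy=4,interpolation=2))"
```

```text
(no output)
```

View pics/sc.png

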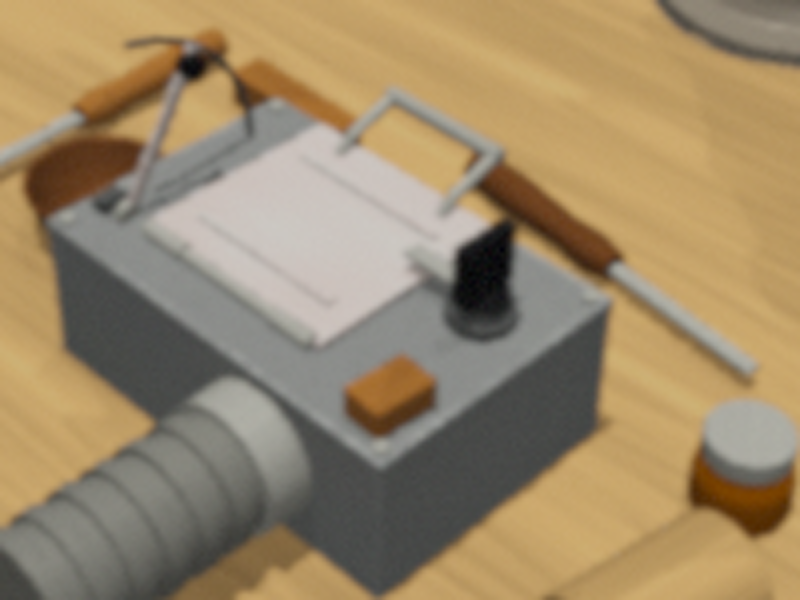

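View pics/sd.png

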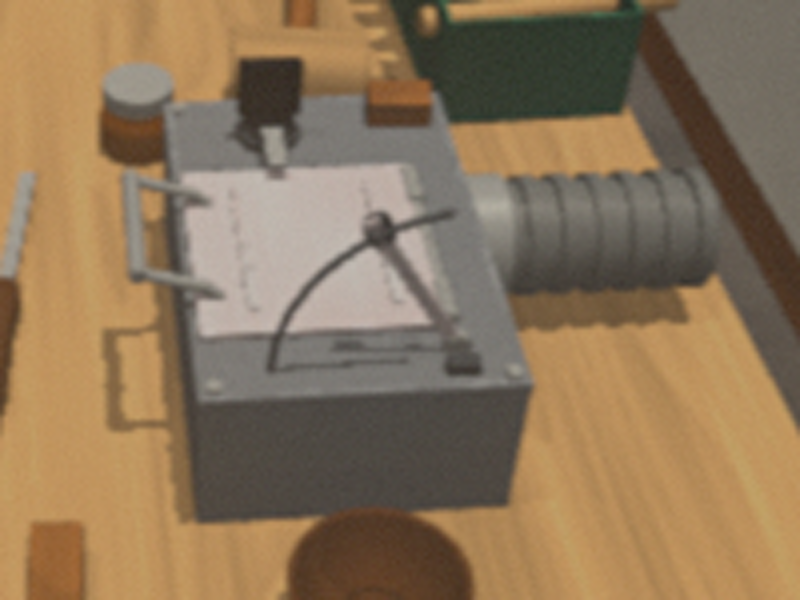

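```bash
cat > m.py <<'E'
from h import *
S=load('scene0');D=load('side0')
s=lambda u,v:(230+(u-1.5)/4,155+(v-1.5)/4); d=lambda u,v:(270+(u-1.5)/4,125+(v-1.5)/4)
C={'FL':((607,303),(168,105)),'BL':((380,465),(437,97)),'BR':((50,222),(530,383)),'FR':((278,100),(195,400))}
a=[];b=[]
for k,(p,q) in C.items():
    A=onz(S,s(*p),.11);B=onz(D,d(*q),.11);a.append(A);b.append(B);print(k,A.round(4),B.round(4))
    T=tri((S,s(*p)),(D,d(*q)));print('  tri',T[0].round(4),np.round(T[1],4))
obj=np.array([[-.1,.15],[.1,.15],[.1,-.15],[-.1,-.15]])
for P in (a,b,list((np.array(a)+b)/2)):
    P=np.array(P)[:,:2];c=P.mean(0);H=obj.T@(P-c);th=np.arctan2(H[0,1]-H[1,0],H[0,0]+H[1,1])
    Rm=np.array([[np.cos(th),-np.sin(th)],[np.sin(th),np.cos(th)]]);print('fit',c.round(4),np.degrees(th).round(2),'resid mm',((P-c-obj@Rm.T)*1e3).round(1).tolist())
c3=c;L=lambda p:np.r_[(np.asarray(p)[:2]-c3)@Rm,p[2]]
for n,p,q in [('barR',(395,93),(137,275)),('barL',(500,152),(130,175)),('idxknob',(190,60),(380,228)),('knobtopF',(512,222),(242,59)),('knobtopB',(455,256),(300,59)),('offcut',(390,375),(399,95))]:
    T=tri((S,s(*p)),(D,d(*q)));print(n,T[0].round(4),np.round(T[1],4),'local',L(T[0]).round(4))
E
python3 m.py
```

```text
FL [0.5502 0.2083 0.11  ] [0.548  0.2055 0.11  ]
  tri [0.5484 0.2073 0.1085] [0.0003 0.0003]
BL [0.7433 0.2019 0.11  ] [0.743  0.1973 0.11  ]
  tri [0.743  0.2005 0.1083] [0.0009 0.0009]
BR [ 0.7357 -0.0932  0.11  ] [ 0.7336 -0.0948  0.11  ]
  tri [ 0.7345 -0.0941  0.109 ] [0.0005 0.0005]
FR [ 0.5387 -0.0876  0.11  ] [ 0.5349 -0.0888  0.11  ]
  tri [ 0.536  -0.0887  0.1088] [0.0013 0.0013]
fit [0.642  0.0573] -1.82 resid mm [[3.4, -2.2], [-3.4, -2.2], [-1.4, 2.6], [1.4, 1.8]]
fit [0.6399 0.0548] -2.15 resid mm [[2.4, -2.9], [-2.4, -3.6], [-0.5, 4.1], [0.6, 2.5]]
fit [0.6409 0.0561] -1.99 resid mm [[2.9, -2.5], [-2.9, -2.9], [-1.0, 3.3], [1.0, 2.2]]
barR [ 0.5074 -0.0072  0.1385] [0.001 0.001] local [-0.1312 -0.0679  0.1385]
barL [0.5112 0.0884 0.1405] [0.0006 0.0006] local [-0.1308  0.0279  0.1405]
idxknob [ 0.6422 -0.0575  0.2057] [0. 0.] local [ 0.0052 -0.1135  0.2057]
knobtopF [0.5942 0.1655 0.1734] [0.0001 0.0001] local [-0.0505  0.1077  0.1734]
knobtopB [0.6357 0.1613 0.1717] [0.0027 0.0027] local [-0.0089  0.105   0.1717]
offcut [0.7066 0.1729 0.132 ] [0.0014 0.0014] local [0.0616 0.119  0.132 ]
```

{"fn": "send_rows", "kwargs": {"deltas": [[1, -0.85, -0.49, -0.15, 0, 0, 0], [1, -0.85, -0.49, -0.15, 0, 0, 0], [1, -0.85, -0.49, -0.15, 0, 0, 0], [1, -0.85, -0.49, -0.15, 0, 0, 0], [1, -0.85, -0.49, -0.15, 0, 0, 0], [1, -0.85, -0.49, -0.15, 0, 0, 0]], "squeeze": 40}}

```text
clock: 0.65
tcp_pos: [0.3439, 0.5093, 0.2651]
orientation: [0.602, 3.083, 0.0]
contact_force: [-1.0, -0.6, -0.4]
grip_width: 0.0855
```

{"fn": "send_rows", "kwargs": {"deltas": [[1, -0.98, -0.56, 0, 0, 0, 0], [1, -0.98, -0.56, 0, 0, 0, 0], [1, -0.98, -0.56, 0, 0, 0, 0], [1, -0.98, -0.56, 0, 0, 0, 0], [1, -0.98, -0.56, 0, 0, 0, 0], [1, -0.98, -0.56, 0, 0, 0, 0]]}}

```text
clock: 1.15
tcp_pos: [0.4489, 0.3764, 0.2645]
orientation: [0.602, 3.083, -0.001]
contact_force: [-0.9, 0.6, 0.5]
grip_width: 0.0857
```

{"fn": "send_rows", "kwargs": {"deltas": [[0.5, -0.98, -0.56, 0, 0, 0, 0], [0.5, -0.98, -0.56, 0, 0, 0, 0], [0.5, -0.98, -0.56, 0, 0, 0, 0], [0.5, -0.98, -0.56, 0, 0, 0, 0], [0.5, -0.98, -0.56, 0, 0, 0, 0], [0.5, -0.98, -0.56, 0, 0, 0, 0], [0.5, -0.98, -0.56, 0, 0, -0.111], [0.5, -0.98, -0.56, 0, 0, 0, -0.111], [0.5, -0.98, -0.56, 0, 0, 0, -0.111], [0.5, -0.98, -0.56, 0, 0, 0, -0.111], [0.5, -0.98, -0.56, 0, 0, 0, -0.111]]}}

```text
$.deltas[6]: bad value
```

{"fn": "send_rows", "kwargs": {"deltas": [[0.5, -0.98, -0.56, 0, 0, 0, -0.111], [0.5, -0.98, -0.56, 0, 0, 0, -0.111], [0.5, -0.98, -0.56, 0, 0, 0, -0.111], [0.5, -0.98, -0.56, 0, 0, 0, -0.111], [0.5, -0.98, -0.56, 0, 0, 0, -0.111], [0.5, -0.98, -0.56, 0, 0, 0, -0.111], [0.5, -0.98, -0.56, 0, 0, 0, -0.111], [0.5, -0.98, -0.56, 0, 0, 0, -0.111]]}}

```text
clock: 1.82
tcp_pos: [0.551, 0.2487, 0.2644]
orientation: [-0.045, -3.14, -0.002]
contact_force: [-0.4, -0.2, -0.7]
grip_width: 0.0427
```

```bash
python3 -c "
from h import *
f=grab('wrist','w1'); o=r.get_obs(); Q=R.from_rotvec(o['orientation']).as_matrix(); print(o['tcp_pos'],Q.round(3),o['joints'].round(2))
print('knob top pred',proj(f,[[.615,.1634,.173]]),'tip pred')
cv2.imwrite('pics/w1b.png',cv2.resize(f['pixels'][:,:,::-1],(800,500)))
"
```

```text
[0.55103593 0.24856445 0.26447898] [[-1.     0.028 -0.001]
 [ 0.028  1.     0.001]
 [ 0.001  0.001 -1.   ]] [-0.63  0.34  0.13  1.71 -0.05  1.09  1.06]
knob top pred [[222.05422157 283.13221316]] tip pred
```

View pics/w1b.png

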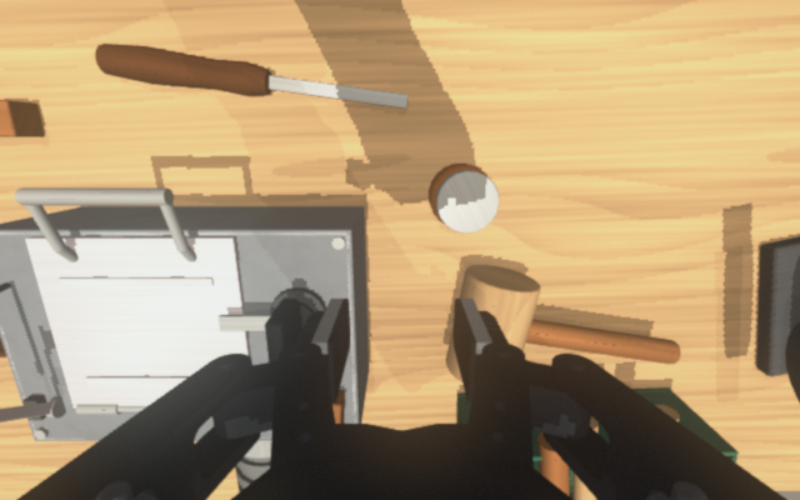

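Wrist view shows the trap on the left, its front-left top corner at (358,232), with the knob hidden behind the left finger near (275,330); layout agrees with the estimate. I move sideways to see the knob between the fingers.

{"fn": "send_rows", "kwargs": {"deltas": [[0.5, 0.12, -0.57, 0, 0, 0, 0.002], [0.5, 0.12, -0.57, 0, 0, 0, 0.002], [0.5, 0.12, -0.57, 0, 0, 0, 0.002], [0.5, 0.12, -0.57, 0, 0, 0, 0.002]]}}

```text
clock: 2.2
tcp_pos: [0.5309, 0.1589, 0.2651]
orientation: [-0.065, -3.141, 0.0]
contact_force: [0.2, -0.0, 0.4]
grip_width: 0.0428
```

```bash
python3 -c "
from h import *
f=grab('wrist','w2'); o=r.get_obs(); print(o['tcp_pos'],o['orientation'])
print('pred',proj(f,[[.593,.164,.173],[.637,.163,.173],[.5093,.0406,.138]]))
cv2.imwrite('pics/w2b.png',cv2.resize(f['pixels'][:,:,::-1],(800,500),interpolation=2))
"
```

```text
[0.53120594 0.16117526 0.26513592] [6.11069727e-02 3.14075943e+00 1.33775391e-03]
pred [[330.62355338 277.63480534]
 [331.12540179 322.04582336]
 [185.91588477 177.14680445]]
```

View pics/w2b.png

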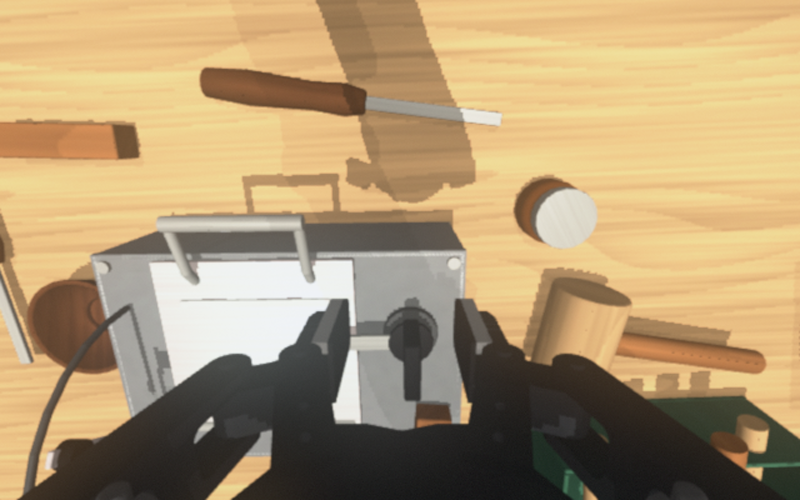

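The knob's bar top spans about (413,345)–(412,400) and the handle bar's middle lies at (232,223), matching the predicted points within 1–2 mm. Now I go over the knob and down.

{"fn": "send_rows", "kwargs": {"deltas": [[0.5, -0.557, 0.036, 0, 0, 0, 0], [0.5, -0.557, 0.036, 0, 0, 0, 0], [0.5, -0.557, 0.036, 0, 0, 0, 0], [0.5, -0.557, 0.036, 0, 0, 0, 0], [0.5, -0.557, 0.036, 0.27, 0, 0, 0], [0.5, -0.557, 0.036, 0.5, 0, 0, 0], [0.5, -0.557, 0.036, 0.65, 0, 0, 0], [0.5, -0.557, 0.036, 0.753, 0, 0, 0], [0.5, -0.557, 0.036, 0.753, 0, 0, 0], [0.5, -0.557, 0.036, 0.753, 0, 0, 0], [0.5, -0.557, 0.036, 0.753, 0, 0, 0]]}}

```text
clock: 3.17
tcp_pos: [0.6158, 0.1639, 0.1533]
orientation: [0.059, 3.139, 0.002]
contact_force: [0.6, -0.2, 0.3]
grip_width: 0.0427
```

```bash
python3 -c "
from h import *
o=r.get_obs(); print(o['tcp_pos'],o['orientation'],o['contact_force'],o['joints'].round(2))"
```

```text
[0.61581927 0.16393461 0.15331039] [5.94374426e-02 3.13943309e+00 1.96651072e-03] [ 0.56805865 -0.22884648  0.25074888] [-0.47  0.51  0.16  1.74 -0.1   0.9   1.26]
```

{"fn": "send_rows", "kwargs": {"deltas": [[0, 0, 0, 0, 0, 0, 0], [0, 0, 0, 0, 0, 0, 0], [0, 0, 0, 0, 0, 0, 0], [0, 0, 0, 0, 0, 0, 0], [0, 0, 0, 0, 0, 0, 0], [0, 0, 0, 0, 0, 0, 0], [0, 0, 0, 0, 0, 0, 0], [0, 0, 0, 0, 0, 0, 0]]}}

```text
clock: 3.83
tcp_pos: [0.6161, 0.1627, 0.1522]
orientation: [0.062, 3.14, 0.001]
contact_force: [1.3, -0.8, 2.8]
grip_width: 0.0114
```

{"fn": "send_rows", "kwargs": {"deltas": [[0, 0, 0, 0.02, 0, 0, 0], [0, 0, 0, 0.04, 0, 0, 0], [0, 0, 0, 0.055, 0, 0, 0], [0, 0, 0, 0.055, 0, 0, 0], [0, 0, 0, 0.055, 0, 0, 0]]}}

```text
clock: 4.25
tcp_pos: [0.6163, 0.1626, 0.1452]
orientation: [0.062, 3.139, 0.001]
contact_force: [-2.2, -0.8, 14.7]
grip_width: 0.0114
```

{"fn": "send_rows", "kwargs": {"deltas": [[0, 0, 0, 0, 0, 0, 0.03], [0, 0, 0, 0, 0, 0, 0.06], [0, 0, 0, 0, 0, 0, 0.09], [0, 0, 0, 0, 0, 0, 0.12], [0, 0, 0, 0, 0, 0, 0.15], [0, 0, 0, 0, 0, 0, 0.18], [0, 0, 0, 0, 0, 0, 0.2], [0, 0, 0, 0, 0, 0, 0.2]]}}

```text
clock: 4.92
tcp_pos: [0.616, 0.1619, 0.1452]
orientation: [1.035, 2.965, 0.0]
contact_force: [-3.2, -1.3, 16.4]
grip_width: 0.0109
```

```bash
python3 -c "
from h import *
o=r.get_obs(); print(o['tcp_pos'],o['orientation'],o['contact_force'],o['moment'],o['grip_width'])"
```

```text
[0.61602764 0.1619083  0.14519734] [1.03520652e+00 2.96517140e+00 2.12219653e-04] [-3.20188085 -1.28623469 16.36895925] [-0.51474103  0.81947409 -0.06697527] 0.01091897366264857
```

Turning freely; on to the stop.

{"fn": "send_rows", "kwargs": {"deltas": [[0, 0, 0, 0, 0, 0, 0.03], [0, 0, 0, 0, 0, 0, 0.06], [0, 0, 0, 0, 0, 0, 0.09], [0, 0, 0, 0, 0, 0, 0.12], [0, 0, 0, 0, 0, 0, 0.15], [0, 0, 0, 0, 0, 0, 0.18], [0, 0, 0, 0, 0, 0, 0.205], [0, 0, 0, 0, 0, 0, 0.205], [0, 0, 0, 0, 0, 0, 0.205]]}}

```text
clock: 5.67
tcp_pos: [0.6155, 0.1615, 0.1452]
orientation: [1.914, 2.491, -0.002]
contact_force: [-5.4, -3.5, 19.3]
grip_width: 0.0113
```

```bash
python3 -c "
from h import *
o=r.get_obs(); print(o['tcp_pos'],o['orientation'],o['contact_force'],o['moment'],o['grip_width'])
Q=R.from_rotvec(o['orientation']).as_matrix();print(Q.round(3), np.degrees(np.arctan2(Q[1,1],Q[0,1])))"
```

```text
[0.61553209 0.16152267 0.14522646] [ 1.91378589e+00  2.49075042e+00 -1.62997790e-03] [-5.36394463 -3.47881052 19.26833075] [-0.84021909  1.24445611  0.88676935] 0.011347639101160097
[[-0.258  0.966 -0.   ]
 [ 0.966  0.258 -0.001]
 [-0.001 -0.001 -1.   ]] 14.925721458251168
```

At the stop (moment 0.9 N m). Raise with the knob, then release.

{"fn": "send_rows", "kwargs": {"deltas": [[0, 0, 0, -0.02, 0, 0, 0], [0, 0, 0, -0.04, 0, 0, 0], [0, 0, 0, -0.057, 0, 0, 0], [0, 0, 0, -0.057, 0, 0, 0], [0.4, 0, 0, -0.057, 0, 0, 0], [0.4, 0, 0, -0.057, 0, 0, 0], [0.4, 0, 0, -0.057, 0, 0, 0], [0.4, 0, 0, -0.057, 0, 0, 0], [0.4, 0, 0, -0.057, 0, 0, 0]]}}

```text
clock: 6.42
tcp_pos: [0.6153, 0.1628, 0.1517]
orientation: [-1.916, -2.489, 0.0]
contact_force: [-0.7, -0.6, -0.4]
grip_width: 0.0338
```

{"fn": "send_rows", "kwargs": {"deltas": [[0.4, 0, 0, -0.25, 0, 0, 0], [0.4, 0, 0, -0.5, 0, 0, 0], [0.4, 0, 0, -0.6, 0, 0, 0], [0.4, 0, 0, -0.6, 0, 0, 0], [0.4, 0, 0, -0.6, 0, 0, 0.094], [0.4, 0, 0, -0.6, 0, 0, 0.094], [0.4, 0, 0, -0.6, 0, 0, 0.094], [0.4, 0, 0, -0.6, 0, 0, 0.094]]}}

```text
clock: 7.08
tcp_pos: [0.6149, 0.1627, 0.241]
orientation: [-2.262, -2.179, 0.002]
contact_force: [-0.1, 0.5, -0.6]
grip_width: 0.0345
```

```bash
python3 -c "
from h import *
o=r.get_obs(); print(o['tcp_pos'],o['orientation'],o['contact_force'],o['grip_width'])
Q=R.from_rotvec(o['orientation']).as_matrix();print(Q.round(3), np.degrees(np.arctan2(Q[1,1],Q[0,1])))
f=grab('side','s3');g=grab('scene','c3')
a=g['pixels'][155:305,230:430,::-1];b=f['pixels'][125:275,270:470,::-1]
cv2.imwrite('pics/k3.png',cv2.resize(np.hstack([a,b]),(800,300),interpolation=2))"
```

```text
[0.61487402 0.16272025 0.24096487] [-2.26238285 -2.17873168  0.00247366] [-0.06921     0.45747131 -0.63101216] 0.0345429407091958
[[ 0.038  0.999 -0.002]
 [ 0.999 -0.038 -0.001]
 [-0.001 -0.002 -1.   ]] -2.1581782885021594
```

View pics/k3.png

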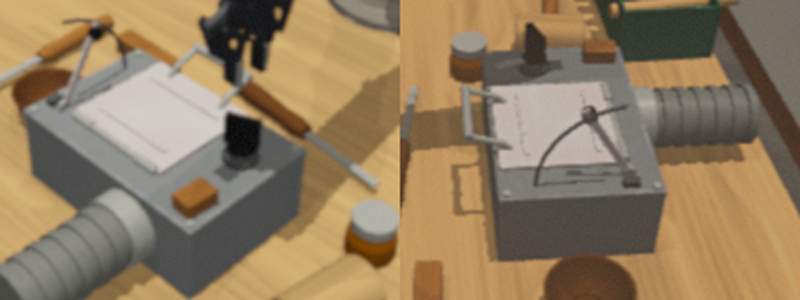

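Both views show the knob turned (about (240,130) left, (535,45) right), up, tongue off the flap, the flap shut, and the bystanders in place. Now the bar.

{"fn": "send_rows", "kwargs": {"deltas": [[0.32, -0.84, -0.672, 0, 0, 0, 0], [0.32, -0.84, -0.672, 0, 0, 0, 0], [0.32, -0.84, -0.672, 0, 0, 0, 0], [0.32, -0.84, -0.672, 0, 0, 0, 0], [0.32, -0.84, -0.672, 0, 0, 0, 0], [0.32, -0.84, -0.672, 0.2, 0, 0, 0], [0.32, -0.84, -0.672, 0.4, 0, 0, 0], [0.32, -0.84, -0.672, 0.45, 0, 0, 0], [0.32, -0.84, -0.672, 0.45, 0, 0, 0], [0.32, -0.84, -0.672, 0.45, 0, 0, 0]]}}

```text
clock: 8.02
tcp_pos: [0.5106, 0.0401, 0.175]
orientation: [2.261, 2.181, -0.001]
contact_force: [-0.0, -0.2, 1.1]
grip_width: 0.0275
```

```bash
python3 -c "
from h import *
o=r.get_obs(); print(o['tcp_pos'],o['orientation'],o['contact_force'],o['grip_width'])
f=grab('wrist','w4');g=grab('side','s4')
print(proj(f,[[.5093,.0406,.138]]))
a=cv2.resize(f['pixels'][:,:,::-1],(480,300));b=cv2.resize(g['pixels'][125:275,230:390,::-1],(320,300),interpolation=2)
cv2.imwrite('pics/k4.png',np.hstack([a,b]))"
```

```text
[0.51059275 0.04011528 0.17503013] [ 2.26079980e+00  2.18110461e+00 -9.80331551e-04] [-0.01109073 -0.19258316  1.1433495 ] 0.02753451656412567
[[320.91085943 232.20272782]]
```

View pics/k4.png

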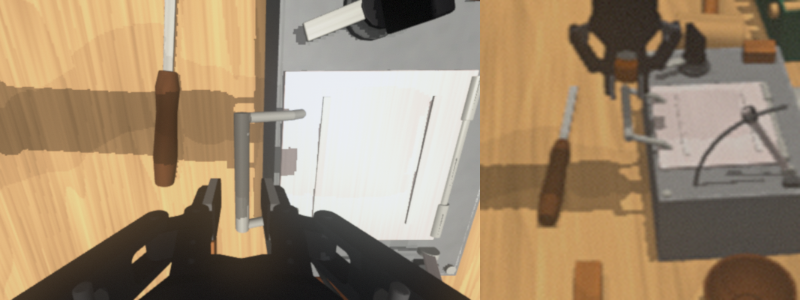

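The bar at (241,170) lies centred between the fingers (213 and 268), with the posts clear. Descend and close.

{"fn": "send_rows", "kwargs": {"deltas": [[0.32, 0, 0, 0.1, 0, 0, 0], [0.32, 0, 0, 0.2, 0, 0, 0], [0.32, 0, 0, 0.27, 0, 0, 0], [0.32, 0, 0, 0.27, 0, 0, 0], [0.32, 0, 0, 0.27, 0, 0, 0], [0, 0, 0, 0.27, 0, 0, 0], [0, 0, 0, 0.27, 0, 0, 0], [0, 0, 0, 0.27, 0, 0, 0], [0, 0, 0, 0.27, 0, 0, 0], [0, 0, 0, 0.27, 0, 0, 0], [0, 0, 0, 0.27, 0, 0, 0]], "squeeze": 35}}

```text
clock: 9.03
tcp_pos: [0.5113, 0.0402, 0.1351]
orientation: [2.261, 2.18, 0.003]
contact_force: [0.9, -0.5, 6.3]
grip_width: 0.0105
```

```bash
python3 -c "
from h import *
o=r.get_obs(); p=o['tcp_pos'];print(p,o['contact_force'],o['grip_width'])
Q=R.from_rotvec(o['orientation']).as_matrix(); fx=np.array([np.cos(np.radians(-2)),np.sin(np.radians(-2)),0])
for th in np.radians([7.5,15,22.5,30,37.5,45,52.5,56]):
    b=lambda t:(-.19*np.cos(t)+.025*np.sin(t))*fx+np.array([0,0,.19*np.sin(t)+.025*np.cos(t)])
    d=Q.T@(b(th)-b(0)); print(np.degrees(th),(d/.15).round(3))"
```

```text
[0.51131003 0.04021643 0.13506333] [ 0.90243117 -0.54379047  6.29931363] 0.010504425158033385
7.499999999999999 [ 0.     0.033 -0.164]
14.999999999999998 [ 0.     0.087 -0.322]
22.5 [ 0.001  0.161 -0.472]
29.999999999999996 [ 0.001  0.254 -0.61 ]
37.5 [ 0.001  0.365 -0.736]
45.0 [ 0.001  0.491 -0.846]
52.50000000000001 [ 0.001  0.63  -0.938]
56.0 [ 0.002  0.699 -0.975]
```

{"fn": "send_rows", "kwargs": {"deltas": [[0, 0, 0.012, -0.08, 0, 0, 0], [0, 0, 0.033, -0.164, 0, 0, 0], [0, 0, 0.057, -0.245, 0, 0, 0], [0, 0, 0.087, -0.322, 0, 0, 0], [0, 0, 0.122, -0.398, 0, 0, 0], [0, 0, 0.161, -0.472, 0, 0, 0], [0, 0, 0.254, -0.61, 0, 0, 0], [0, 0, 0.254, -0.61, 0, 0, 0]]}}

```text
clock: 9.7
tcp_pos: [0.5484, 0.0391, 0.2279]
orientation: [-2.259, -2.179, 0.001]
contact_force: [-8.0, 1.5, 2.7]
grip_width: 0.0108
```

```bash
python3 -c "
from h import *
o=r.get_obs(); print(o['tcp_pos'],o['orientation'],o['contact_force'],o['grip_width'])"
```

```text
[0.54835164 0.03912281 0.2279321 ] [-2.25933253e+00 -2.17931217e+00  1.23101198e-03] [-7.99907416  1.45059299  2.68764176] 0.01076163469739349
```

{"fn": "send_rows", "kwargs": {"deltas": [[0, 0, 0.054, -0.066, 0, 0, 0], [0, 0, 0.111, -0.126, 0, 0, 0], [0, 0, 0.172, -0.183, 0, 0, 0], [0, 0, 0.237, -0.236, 0, 0, 0], [0, 0, 0.305, -0.285, 0, 0, 0], [0, 0, 0.376, -0.328, 0, 0, 0], [0, 0, 0.376, -0.328, 0, 0, 0], [0, 0, 0.376, -0.328, 0, 0, 0]]}}

```text
clock: 10.37
tcp_pos: [0.6035, 0.0375, 0.2772]
orientation: [-2.258, -2.179, 0.0]
contact_force: [-14.6, 3.0, 21.2]
grip_width: 0.0104
```

```bash
python3 -c "
from h import *
o=r.get_obs(); p=o['tcp_pos'];print(p,o['contact_force'],o['grip_width'])
f=grab('side','s5');g=grab('scene','c5')
print('side hingepred',proj(f,[[.699,.0,.113]]))
a=g['pixels'][130:250,235:395,::-1];b=f['pixels'][95:215,290:410,::-1]
cv2.imwrite('pics/k5.png',np.hstack([cv2.resize(a,(400,300),interpolation=2),cv2.resize(b,(400,400),interpolation=2)[50:350]]))
cv2.imwrite('pics/k5s.png',cv2.resize(b,(600,600),interpolation=2));cv2.imwrite('pics/k5c.png',cv2.resize(a,(800,600),interpolation=2))"
```

```text
[0.60352002 0.03754134 0.27721027] [-14.57153027   2.9956757   21.19359231] 0.010441362716878082
side hingepred [[379.11622297 193.96328739]]
```

View pics/k5c.png

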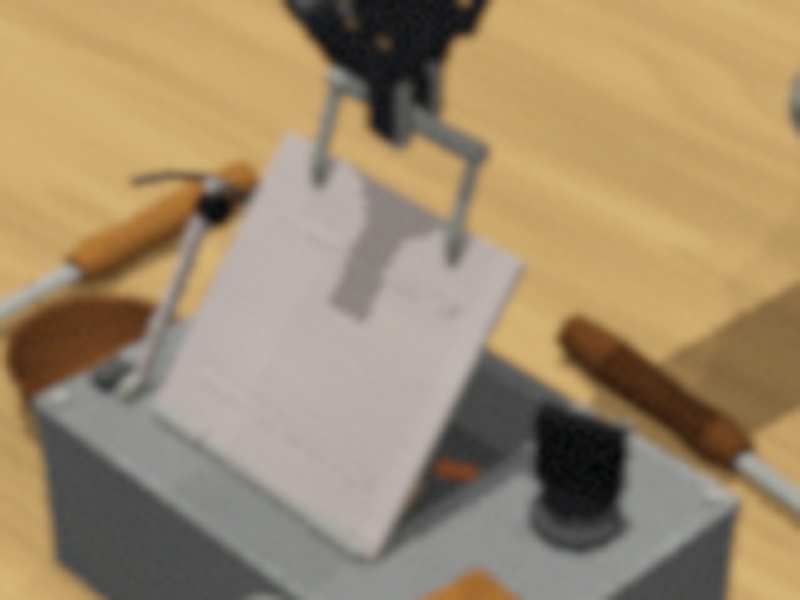

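View pics/k5s.png

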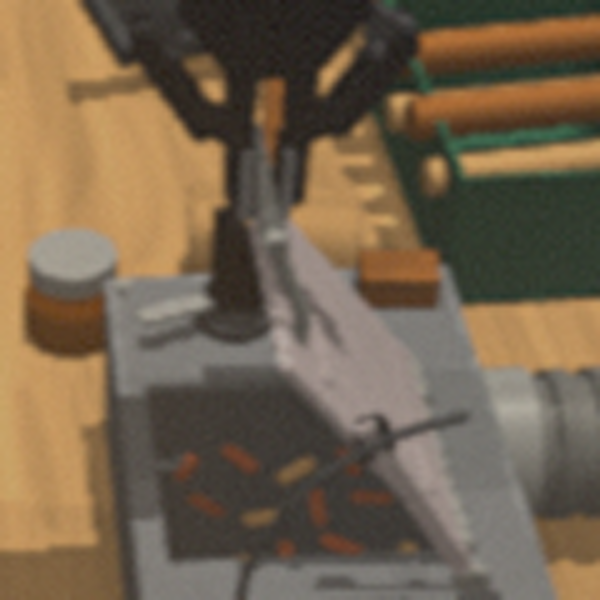

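The scene crop shows the plate's right edge from (158,410) to (293,135) and the index arm from about (135,388) to (205,215), nearly parallel. I work out both angles.

```bash
cat > a.py <<'E'
from h import *
th=np.radians(-2.0);fx=np.array([np.cos(th),np.sin(th),0]);fy=np.array([-fx[1],fx[0],0]);c=np.array([.6409,.0561,0])
def ony(f,uv,y):
    o,d=ray(f,uv); t=(y-(o-c)@fy)/(d@fy); p=o+t*d-c; return np.array([p@fx,p[2]])
def ang(f,u,v,y):
    a,b=ony(f,u,y),ony(f,v,y);e=b-a;return a.round(4),b.round(4),np.degrees(np.arctan2(e[1],-e[0])).round(2)
E
cat > b.py <<'E'
from a import *
g=load('c5');s=lambda u,v:(235+(u-2)/5,130+(v-2)/5)
print('plate R',ang(g,s(158,410),s(293,135),-.10)); print('plate L',ang(g,s(372,556),s(522,263),.06))
print('arm',ang(g,s(135,388),s(203,220),-.1135))
# arm in start image, crop scale 4
S=load('scene0');q=lambda u,v:(230+(u-1.5)/4,155+(v-1.5)/4)
print('arm0',ang(S,q(128,207),q(187,72),-.1135))
D=load('side0');d=lambda u,v:(270+(u-1.5)/4,125+(v-1.5)/4)
print('arm0 side',ang(D,d(458,340),d(387,240),-.1135))
T=tri((g,s(293,135)),(load('s5'),(290+(252-2)/5,95+(228-2)/5)))
print('free R corner?',T)
E
python3 b.py
```

```text
plate R (array([0.0586, 0.1089]), array([-0.0373,  0.2317]), np.float64(52.02))
plate L (array([0.0598, 0.1154]), array([-0.0348,  0.2359]), np.float64(51.85))
arm (array([0.062 , 0.1173]), array([0.012 , 0.1969]), np.float64(57.87))
arm0 (array([0.0617, 0.1198]), array([0.0082, 0.1981]), np.float64(55.59))
arm0 side (array([0.0609, 0.115 ]), array([0.0101, 0.1966]), np.float64(58.14))
free R corner? (array([ 0.61110825, -0.00128184,  0.26731065]), [np.float64(0.022583002574332326), np.float64(0.02258300257433249)])
```

```bash
cat > l.py <<'E'
from a import *
def fit(f,p,q,y,rows,w=5):
    b=f['pixels'][:,:,2].astype(float);P=[]
    for v in rows:
        u=p[0]+(q[0]-p[0])*(v-p[1])/(q[1]-p[1]);k=np.arange(int(u-w),int(u+w)+1);x=b[v,k]
        x=np.clip(x-(np.median(x)+.35*(x.max()-np.median(x))),0,None)
        P.append((x@k/x.sum(),v))
    L=np.array([ony(f,z,y) for z in P]);m=np.polyfit(L[:,1],L[:,0],1);res=L[:,0]-np.polyval(m,L[:,1]);ok=abs(res)<.002
    m=np.polyfit(L[ok,1],L[ok,0],1);return np.degrees(np.arctan2(1,-m[0])).round(2),'x at z=.113:',np.polyval(m,.113).round(4),ok.sum(),len(ok),res.std().round(4)
q=lambda u,v:(230+(u-1.5)/4,155+(v-1.5)/4);d=lambda u,v:(270+(u-1.5)/4,125+(v-1.5)/4)
for t in ('scene0','c3','c5'): print(t,fit(load(t),q(128,207),q(187,72),-.1135,range(176,202)))
for y in (-.108,-.118): print(y,fit(load('c5'),q(128,207),q(187,72),y,range(176,202)))
E
python3 l.py
python3 -c "
from h import *
f=load('c5');a=f['pixels'][155:215,250:300,::-1];b=load('side0')['pixels'][170:220,355:397,::-1]
cv2.imwrite('pics/z.png',np.hstack([cv2.resize(a,(400,480),interpolation=2),cv2.resize(b,(400,480),interpolation=2)]))"
```

```text
scene0 (np.float64(66.33), 'x at z=.113:', np.float64(0.0574), np.int64(6), 26, np.float64(0.006))
c3 (np.float64(55.63), 'x at z=.113:', np.float64(0.0735), np.int64(6), 26, np.float64(0.0061))
c5 (np.float64(67.93), 'x at z=.113:', np.float64(0.0551), np.int64(6), 26, np.float64(0.0058))
-0.108 (np.float64(67.93), 'x at z=.113:', np.float64(0.0612), np.int64(6), 26, np.float64(0.0057))
-0.118 (np.float64(67.93), 'x at z=.113:', np.float64(0.0501), np.int64(6), 26, np.float64(0.0058))
```

View pics/z.png

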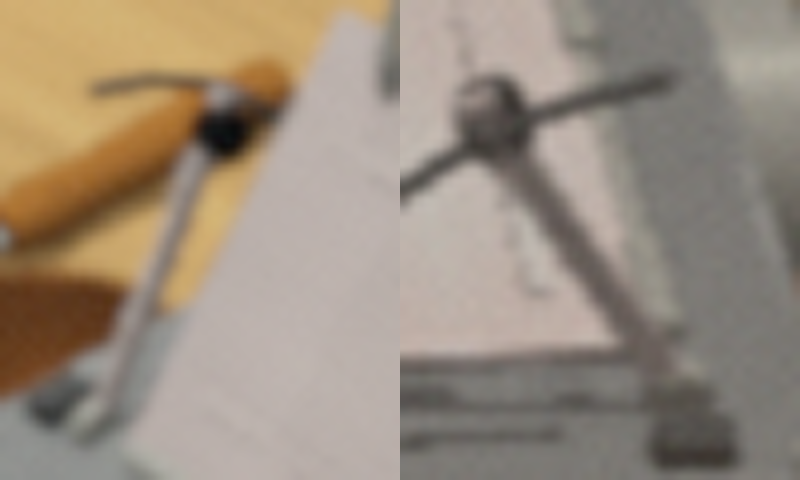

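Zoom left: arm centreline (190,160)–(112,385); plate edge next to it from (135,440) to (325,40). Zoom right: arm centreline (517,160)–(655,360).

```bash
python3 -c "
from a import *
z=lambda u,v:(250+(u-3.5)/8,155+(v-3.5)/8); w=lambda u,v:(355+(u-400-4.3)/9.524,170+(v-4.3)/9.6)
c=load('c5');d=load('side0')
for y in (-.105,-.11,-.115):
  print(y,'arm c5',ang(c,z(112,385),z(190,160),y),'side',ang(d,w(655,360),w(517,160),y))
print('plate',ang(c,z(135,440),z(325,40),-.10))
T=tri((c,z(190,160)),(d,w(517,160)));q=T[0]-np.array([.6409,.0561,0]);print('upper arm tri',q@fx,q@fy,q[2],T[1])
T=tri((c,z(112,385)),(d,w(655,360)));q2=T[0]-np.array([.6409,.0561,0]);print('low tri',q2@fx,q2@fy,q2[2],T[1])
print('from hinge',np.degrees(np.arctan2(q[2]-.112,.06-q@fx)))
"
```

```text
-0.105 arm c5 (array([0.0609, 0.1359]), array([0.0247, 0.204 ]), np.float64(62.0)) side (array([0.0555, 0.1158]), array([0.0137, 0.1844]), np.float64(58.63))
-0.11 arm c5 (array([0.0573, 0.1312]), array([0.0208, 0.1998]), np.float64(62.0)) side (array([0.054 , 0.1206]), array([0.0125, 0.1887]), np.float64(58.63))
-0.115 arm c5 (array([0.0537, 0.1266]), array([0.017 , 0.1956]), np.float64(62.0)) side (array([0.0525, 0.1254]), array([0.0113, 0.193 ]), np.float64(58.63))
plate (array([0.0574, 0.1149]), array([-0.0271,  0.2274]), np.float64(53.11))
upper arm tri 0.012786986902534412 -0.1171714293392327 0.19354195686565914 [np.float64(0.0021171901470186196), np.float64(0.002117190147018748)]
low tri 0.05271642668514809 -0.11568320176938897 0.1258155701363376 [np.float64(0.00042012420719805414), np.float64(0.0004201242071979608)]
from hinge 59.9290428722079
```

{"fn": "send_rows", "kwargs": {"deltas": [[0, 0, 0.02, -0.024, 0, 0, 0], [0, 0, 0.045, -0.04, 0, 0, 0], [0, 0, 0.07, -0.053, 0, 0, 0], [0, 0, 0.095, -0.066, 0, 0, 0], [0, 0, 0.121, -0.079, 0, 0, 0], [0, 0, 0.121, -0.079, 0, 0, 0], [0, 0, 0.121, -0.079, 0, 0, 0], [0, 0, 0.121, -0.079, 0, 0, 0]]}}

```text
clock: 11.13
tcp_pos: [0.6219, 0.0371, 0.2868]
orientation: [-2.258, -2.18, 0.001]
contact_force: [-5.3, 1.6, 6.1]
grip_width: 0.0103
```

```bash
python3 -c "
from h import *
o=r.get_obs(); p=o['tcp_pos'];print(p,o['contact_force'],o['grip_width'])
f=grab('scene','c6');g=grab('side','s6')
a=f['pixels'][150:240,245:345,::-1];b=g['pixels'][125:215,330:400,::-1]
cv2.imwrite('pics/k6.png',np.hstack([cv2.resize(a,(466,420),interpolation=2),cv2.resize(b,(327,420),interpolation=2)]))"
```

```text
[0.62186352 0.03705541 0.28682576] [-5.28811284  1.60131462  6.08200233] 0.01029093669200407
```

View pics/k6.png

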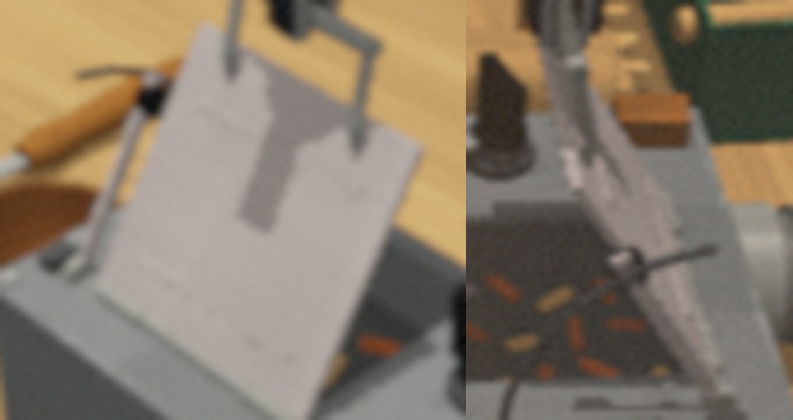

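Plate edge (100,285)–(205,28), arm (88,255)–(140,112) on the left; on the right the arm lies along the plate's edge. Compute the angles.

```bash
python3 -c "
from a import *
f=load('c6');z=lambda u,v:(245+(u-1.8)/4.66,150+(v-1.8)/4.667)
print('plate R',ang(f,z(100,285),z(205,28),-.10),'plate L',ang(f,z(297,412),z(420,150),.06))
print('arm',ang(f,z(88,255),z(138,115),-.114))
p=r.get_obs()['tcp_pos'];q=p-np.array([.6409,.0561,-.0065]);dx,dz=.06-q@fx,q[2]-.113;print('tcp-based',np.degrees(np.arctan2(dz,dx)-np.arctan2(.025,.19)),np.hypot(dx,dz))
o=np.array([.51131,.0402,.13506]);d=p-o;print('chord',np.degrees(2*np.arcsin(np.hypot(d@fx,d[2])/2/.1916)))
"
```

```text
plate R (array([0.0588, 0.112 ]), array([-0.0224,  0.2409]), np.float64(57.78)) plate L (array([0.0618, 0.1257]), array([-0.0205,  0.244 ]), np.float64(55.15))
arm (array([0.055 , 0.1228]), array([0.0148, 0.196 ]), np.float64(61.24))
tcp-based 59.00458557208251 0.19661836200138755
chord 58.67599950981003
```

The flap is at about 58.5–59° (chord and TCP geometry) and the arm at about 58–60°, inside the 4° tolerance. I let it settle, check that it is still, then hand in.

{"fn": "send_rows", "kwargs": {"deltas": [[0, 0, 0.005, -0.003, 0, 0, 0], [0, 0, 0.005, -0.003, 0, 0, 0], [0, 0, 0.005, -0.003, 0, 0, 0], [0, 0, 0.005, -0.003, 0, 0, 0], [0, 0, 0.005, -0.003, 0, 0, 0], [0, 0, 0.005, -0.003, 0, 0, 0], [0, 0, 0.005, -0.003, 0, 0, 0], [0, 0, 0.005, -0.003, 0, 0, 0]]}}

```text
clock: 11.9
tcp_pos: [0.6225, 0.037, 0.2871]
orientation: [-2.258, -2.18, 0.002]
contact_force: [-5.5, 2.9, 4.8]
grip_width: 0.0103
```

```bash
python3 -c "
from h import *
o=r.get_obs();print(o['tcp_pos'],abs(o['qvel']).max(),o['contact_force'],o['grip_width']);print(r.hand_in())"
```

```text
[0.62247973 0.03700372 0.28712496] 0.003153096564517796 [-5.53945779  2.94731773  4.78088244] 0.010336938119406653
the job is handed in; nothing more can be done
None
```

I pressed the knob down 7–8 mm, turned it about 73° clockwise to its stop and raised it until it sprang up. I then lifted the flap by its bar, and handed in at about 12 s while still holding it there.

**Last checks:**
- **Flap angle:** about 59° by the arm's position. The camera's plate edges read lower: 57.8° on the right edge and 55.2° on the left.
- **Index arm:** most readings fell between 58° and 60°, but single readings ran from 55.6° to 62°, and its setting cannot exceed 60.2°. An automatic line fit of the arm failed, so I used hand-picked points.
- **Parallel:** by my best estimate the flap is within about 1–2° of the arm. The lower camera readings leave less margin against the 4° limit.
- **Hold:** the bar was gripped at 35 N and the joints were nearly still (0.003 rad/s at most).
- **Other things:** the pictures showed the knob up and turned, and I saw no movement of the bystanders or the index arm; I did not measure that.

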